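Set the stroke limit of a vial crimper to the travel at which it firms up

TASK

Set up the bench crimper for the capped vial that is already in it: press its lever down until the resistance firms up, no further, so that the drag hand on the gauge notes the travel, and let the lever come all the way back up. Then stand the T-handled key on the square spindle of the gauge, turn the limit hand back until it lies over the drag hand, lift the key off and stand it upright on the bench again, clear of the machine.

Things in the scene. Friction and masses are not known exactly. Their poses are not given: they have to be found in the camera images.
- crimper: Bench vial crimper, fixed: grey base plate 170 x 280 x 14 mm (x, y), column and head 187 mm high on its +y half, round gauge on a stand on its -y half, a vial on a sprung anvil under the head. Origin: centre of the underside, on the bench. x points from the handle towards the column, z up. The bell on the ram hides how deep its insert sits: where it meets the cap cannot be seen and varies.
- lever_pivot (a point): Pivot of the lever, 150 mm above the bench, in the middle of the head; the lever turns about the crimper's y axis through it. Its axes are those of the crimper.
- lever (a joint): Lever travel, rad: 0 fully up (start; arm 0.5 rad above level), grows as the handle goes down, at most 0.95. A spring lifts it when let go. At the handle it takes about 2.5 N until the bell meets the vial (somewhere from 0.35 to 0.75 rad); there it jumps to about 5 N and then climbs 0.5 N per mm of handle travel.
- lever_grip (a point): Centre of the lever's handle: a smooth black level bar 20 mm across, 88 mm long, parallel to the crimper's y axis, 150 mm from the pivot at the end of a flat steel arm that joins its +y end; 222 mm above the bench with the lever up, free from above. It moves on an arc about the pivot: down, up to 18 mm away from the column until level with the pivot, then back.
- anvil (a joint): How far the sprung anvil under the vial is pushed down, m: 0 until the bell meets the vial, 0.0006 to 0.005 when it bears firmly (about 6.5 to 16 N on the handle, 20 mm of handle travel); beyond 0.0055 the vial is at risk. It springs back when the lever goes up.
- dial (a point): Centre of the gauge's white dial face, 167 mm above the bench, facing up, on a black drum 100 mm across; scale divisions of 0.1 rad. Axes are those of the crimper. The scale's zero lies 1.0 rad to the left (towards +y) of the crimper's x axis; readings grow clockwise seen from above.
- drag_hand (a joint): Reading of the drag hand, rad: the thin black hand, 40 mm long. The lever pushes it on, clockwise seen from above, by 1.6 rad per rad of lever, and it stays at the farthest travel when the lever goes up. Starts at 0. Only the lever moves it.
- drag_point (a point): Tip of the drag hand on the dial; its x axis points along the hand, outward.
- limit_hand (a joint): Reading of the limit hand, rad, about the same axis and on the same scale: the broad dark hand with a triangular tip, 36 mm long, fixed to the square spindle. Starts at 1.65 to 1.9, past the drag hand's reach, and stays where it is turned (0.07 N m of friction).
- spindle (a point): Centre of the tip of the gauge's upright square spindle, 24 mm above the dial face and 191 mm above the bench. Square 16 mm, its top 6 mm tapered to 10 mm; its flats are parallel and square to its x axis, which points along the limit hand.
- key_bar (a point): Centre of the crossbar of the loose steel T-key, 0.13 to 0.21 kg, upright: crossbar 14 mm thick, 110 mm long along its x, 64 mm above the key's foot, on a 14 mm stem; below, a block 33 x 33 x 28 mm with a square socket 18.2 mm wide, 23.5 mm deep, open at the foot, sides along x and y. Fits the spindle four ways with 0.15 rad of play each way; fully on, the crossbar is 43 mm above its tip.
- tube_50: Bystander: 50 ml tube with blue cap, 34 mm across, 110 mm high, standing; origin under its centre.
- reagent_bottle: Bystander: small clear bottle with black cap, 49 mm across, 94 mm high, standing; origin under its centre.

How it is judged:
By the outcome, as a careful person would: the job done as asked, in the order asked, and still so for the second after the job is handed in, with the robot touching nothing.
It also fails if it takes over 61 s, if anything falls off the work surface, if the arm or the gripper's body presses on something with over 40 N, if the wrist force passes 120 N, or if a joint passes its speed limit or range.

ROBOT

A 6-joint arm with a two-finger parallel gripper is mounted at the origin on a cart in front of the work surface, level with it; the furniture and walls round the work are solid. World frame = base frame: x ahead of the robot, y to its left, z up, the work surface at z = 0. Lengths are in m, angles in degrees, forces in N, time in s.
With the tool pointing down it reaches from about 0.425 to 0.95 m from the base axis. Payload 3.5 kg.
Tool frame: the origin (TCP) lies at the very end of the fingers, on their centre line; the grasp point (between the pads) lies 19 mm behind it (grasp_offset is the distance from the TCP to the grasp point, in m); z points along the fingers, y is the direction in which the jaws open and shut (so a half turn about z gives the same grasp; the last joint's range is limited). The gripper opens to 85 mm and grips with 20 to 120 N. Pads are 22 mm wide; open, the fingers measure 114 mm over their backs; the gripper's body (76 mm by 85 mm) begins 54 mm behind the grasp point. The pads swing forward as they close: fully open they stand 13 mm farther back than shut.
Start: joints at [58.843, 16.404, 90.338, -0, 73.258, -8.594], TCP at [0.259, 0.623, 0.231] pointing down, gripper open.
Joint ranges: [-158.93, 158.93], [-51.34, 127.21], [12.03, 142.37], [-87.48, 267.48], [13.55, 161.25], [-162.69, 162.69]. Speed limits (degrees/s): [159.86, 159.86, 180, 180, 180, 180].

INTERFACE

Orientations are given as [roll, pitch, yaw] about the fixed x, y, z axes, in that order (R = Rz(yaw) Ry(pitch) Rx(roll)).
In Python, from station import * gives the robot as it stands.
- The arm moves only by the tool send_rows, never from a script. Its argument "steps" is a list of rows, each an object of numbers: "hand": the opening in per cent of the stroke, from 0 (shut) to 100 (fully open); "dx", "dy", "dz": the shift along the world's x, y, z in units of 25 mm (1.0 is 25 mm); "roll": the turn about the world's z in degrees. In form: [{"hand": .., "dx": .., "dy": .., "dz": .., "roll": ..}, ...]. A call has 1 to 12 rows; each row is the pose to reach, as a shift and turn from the pose commanded when the call began; what a row does not reach only later rows make up. A row lasts 1/10 s, in which the tool goes at most 50 mm and 8.59 degrees, less where a joint would pass 70% of its speed; a pose out of reach is approached as far as the arm can. A call with a gripper value outside its range is refused whole. The fingers move at their own pace and stop on an object; "squeeze" is the grip in N (left out, the last holds). Time passes only in rows, so rows that repeat a pose let the fingers close. It gives the time, the measured TCP pose, the force and the opening at its end, in the units of the state.
- sense(): the state, without advancing time (a new reading comes with each control period).
- snapshot(name): name is "scene" or "top" or "wrist"; returns a dict with "pixels" (420x560x3 uint8, red, green, blue), "z_map" (420x560 float32, m along the optical axis (not along the pixel's ray), 0 where there is no reading), "fov_y" (degrees; the focal length in pixels is half the picture's height over the tangent of half this angle, whatever the lens; pixels are square), "cx", "cy" (the principal point, pixels), "k1" (the pictures are not rectified: a ray, as slopes to the right and down, at radius r is drawn at 1 + k1 r^2 times it, then the intrinsics apply), "extrinsics" (4x4, takes a point from camera to world coordinates). Camera axes: x right, y up, looking along -z (the intrinsics and any distortion apply to the point x, -y, -z); pixel columns grow to the right and rows downward; lengths in m; the calibration is good to about 2 mm. A picture is of the moment at which its call begins.
- job_done(): hands the job in, once; it reports no verdict.
The state is a dict: "t": time; "joint_pos": joint angles; "joint_vel": joint speeds; "tau": joint torques, N m; "ee_pos": TCP position; "orientation": TCP orientation; "ft_force": force on the tool from outside, world axes, zero at the start; "wrist_torque": the same for the moment, N m; "finger_gap": finger opening in m.
Only numpy, scipy, OpenCV 4.12 (cv2) and the standard library are available. Lean on these libraries where they do the work, as an engineer would, in place of code of your own. Each camera call takes 0.05 s, during which the arm holds its last target. There are 200 camera calls.

## Working session

There is one attempt and no reset: what is moved stays moved. The work goes in short steps, Python scripts to look and compute and a tool call to move; the robot and the scene stay as the last step left them, time stands still between calls to the robot, and variables do not carry over. Pictures are saved under pics/ and viewed, about 8 in all and at most 12, crops included, and the job is handed in when it is done.

Besides the shell and the picture viewer there is one more tool, called after ">>>" as name(argument=value, ...) on one line, values as JSON. send_rows: Moves the arm, as the interface text tells. Its arguments: {"type":"object","properties":{"steps":{"type":"array","items":{"type":"object","properties":{"hand":{"type":"number"},"dx":{"type":"number"},"dy":{"type":"number"},"dz":{"type":"number"},"roll":{"type":"number"}}}},"squeeze":{"type":"number"}},"required":["steps"]}

```bash
mkdir -p pics; cat > h.py <<'E'
from station import *
import numpy as np, cv2
def K(s):
    f=210/np.tan(np.radians(s["fov_y"])/2); return f
def ray(s,u,v):
    f=K(s); x=(np.array(u,float)-s["cx"])/f; y=(np.array(v,float)-s["cy"])/f
    p=np.stack([x,y],-1); q=p.copy()
    for _ in range(20):
        q=p/(1+s["k1"]*(q**2).sum(-1,keepdims=True))
    d=np.stack([q[...,0],-q[...,1],-np.ones_like(q[...,0])],-1)
    E=np.array(s["extrinsics"]); return E[:3,3], d@E[:3,:3].T
def onz(s,u,v,z):
    o,d=ray(s,u,v); t=(z-o[2])/d[...,2]; return o+d*t[...,None]
def cloud(s):
    v,u=np.mgrid[0:420,0:560]; o,d=ray(s,u,v); P=o+d*s["z_map"][...,None]; P[s["z_map"]==0]=np.nan; return P
def proj(s,P):
    E=np.array(s["extrinsics"]); c=(np.atleast_2d(P)-E[:3,3])@E[:3,:3]
    x=c[:,0]/-c[:,2]; y=-c[:,1]/-c[:,2]; k=1+s["k1"]*(x*x+y*y); f=K(s)
    return np.stack([s["cx"]+f*x*k,s["cy"]+f*y*k],-1)
def save(s,n,crop=None,sc=1):
    im=s["pixels"][...,::-1]
    if crop: a,b,c,d=crop; im=im[b:d,a:c]
    cv2.imwrite("pics/"+n,cv2.resize(im,None,fx=sc,fy=sc,interpolation=cv2.INTER_CUBIC))
E
python3 - <<'E'
from h import *
import pickle
S={n:snapshot(n) for n in("scene","top","wrist")}
pickle.dump(S,open("s0.pkl","wb"))
a=[S[n]["pixels"][...,::-1] for n in("scene","top")]
cv2.imwrite("pics/a.png",cv2.resize(np.vstack(a),None,fx=0.71,fy=0.71))
save(S["top"],"top.png",None,1.42)
for n in S:
    s=S[n]; print(n,s["fov_y"],s["cx"],s["cy"],s["k1"],np.round(s["extrinsics"],3).tolist())
print(sense())
E
```

```text
scene 44.44844717860003 278.40105035082667 206.30138240148122 0.0019358302812136727 [[-0.855, 0.387, -0.346, 0.195], [-0.519, -0.646, 0.56, 0.324], [-0.006, 0.658, 0.753, 0.908], [0.0, 0.0, 0.0, 1.0]]
top 57.016327917476 273.9877047991666 210.4681088598449 -0.04047763050456682 [[-0.01, 0.999, -0.039, 0.491], [-1.0, -0.011, -0.024, -0.227], [-0.025, 0.038, 0.999, 0.99], [0.0, 0.0, 0.0, 1.0]]
wrist 70.74103013789019 274.62192937595796 210.25970317120945 -0.04561403414264358 [[0.384, -0.891, -0.244, 0.197], [0.924, 0.369, 0.104, 0.65], [-0.002, -0.265, 0.964, 0.373], [0.0, 0.0, 0.0, 1.0]]
{'t': 0.15, 'joint_pos': array([ 5.88420181e+01,  1.64455674e+01,  9.04052188e+01,  1.76915690e-03,
        7.32589997e+01, -8.59583079e+00]), 'joint_vel': array([ 0.03119267, -0.17096962, -0.17786721, -0.01126102,  0.02360913,
        0.02744488]), 'tau': array([ 8.07284450e-04, -4.06606042e+01, -2.93141913e+01, -1.36636017e-04,
        3.97766140e-03,  1.95293740e-05]), 'ee_pos': array([0.2586949 , 0.6228918 , 0.23020501]), 'orientation': array([-1.79891700e+02, -1.80831400e-02,  1.57437321e+02]), 'ft_force': array([-0.55949777,  0.9355513 , -0.208665  ]), 'wrist_torque': array([-0.02768642,  0.01432375,  0.01756863]), 'finger_gap': 0.08523296332409402}
```

View pics/a.png

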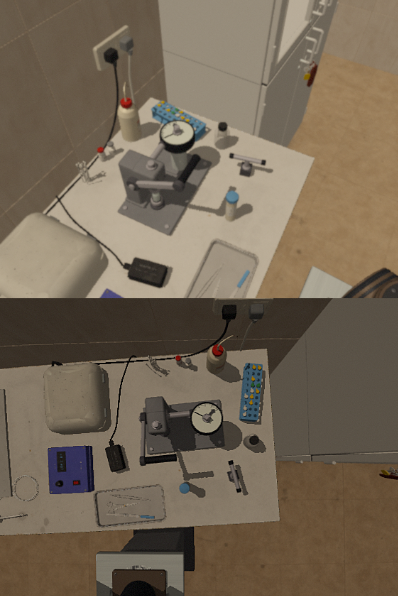

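View pics/top.png

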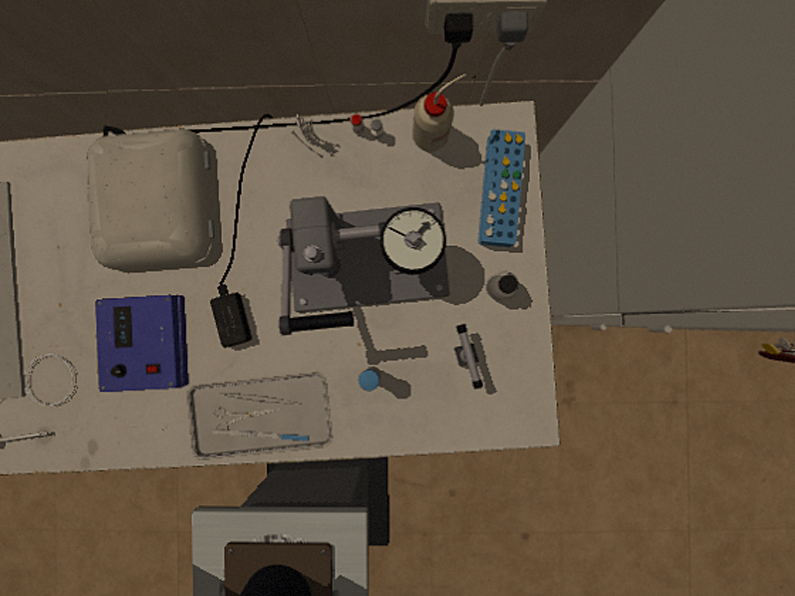

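```bash
python3 - <<'E'
from h import *
import pickle
S=pickle.load(open("s0.pkl","rb"))
def rect(pts): return cv2.minAreaRect(pts.astype(np.float32))
for n in("top","scene"):
    s=S[n]; P=cloud(s); z=P[...,2]; im=s["pixels"].astype(int); br=im.max(-1); sat=br-im.min(-1)
    print(n)
    box=lambda x0,x1,y0,y1:(P[...,0]>x0)&(P[...,0]<x1)&(P[...,1]>y0)&(P[...,1]<y1)
    # dial white
    m=(abs(z-.167)<.006)&(br>110)&box(.3,.8,-.6,0)
    pts=P[m][:,:2].astype(np.float32);print("dial n",len(pts),"med z",np.median(z[m]))
    h=cv2.convexHull(pts); print("circle",cv2.minEnclosingCircle(pts),cv2.fitEllipse(h))
    # handle
    m=(z>.2)&(z<.245)&(br<60)&box(.3,.6,-.4,0)
    pts=P[m]; print("handle",len(pts),rect(pts[:,:2]),np.percentile(pts[:,2],[5,50,98]))
    # key bar
    m=(z>.05)&(z<.085)&box(.25,.6,-.6,-.3)
    pts=P[m]; print("key",len(pts),rect(pts[:,:2]),np.percentile(pts[:,2],[5,50,98]),np.round(np.percentile(pts[:,:2],[0,100],axis=0),3).tolist())
    m=(z>.1)&(z<.13)&(im[...,2]>im[...,0]+25)&box(.2,.6,-.6,-.1)
    if m.sum(): print("tube",P[m].mean(0))
    m=(z>.08)&(z<.1)&(br<60)&box(.35,.7,-.6,-.4)
    if m.sum(): print("bottle",P[m].mean(0))
    # base plate
    m=(abs(z-.014)<.004)&box(.3,.75,-.5,0)
    print("plate",rect(P[m][:,:2]))
s=S["top"]; save(s,"dial.png",(255,130,330,210),8)
E
```

```text
top
dial n 1136 med z 0.16547353711501156
circle ((0.6065282821655273, -0.1675228625535965), 0.12100373208522797) ((0.605502724647522, -0.16991400718688965), (0.11065192520618439, 0.24558761715888977), 4.752981185913086)
handle 559 ((0.5341578125953674, -0.10091323405504227), (0.11259149014949799, 0.10062604397535324), 7.026126861572266) [0.22039574 0.2300144  0.23599519]
key 765 ((0.5058510303497314, -0.4385010004043579), (0.15994951128959656, 0.2816392779350281), 25.212017059326172) [0.05462165 0.06912295 0.08267497] [[0.376, -0.558], [0.599, -0.316]]
tube [ 0.39605777 -0.17161689  0.10917642]
bottle [ 0.54884894 -0.40538197  0.09426215]
plate ((0.50020831823349, -0.20794890820980072), (0.39656221866607666, 0.40933823585510254), 86.38285827636719)
scene
dial n 1666 med z 0.16544204156049108
circle ((0.60402512550354, -0.33545729517936707), 0.2906714379787445) ((0.6336294412612915, -0.47384113073349), (0.32801806926727295, 0.8727850914001465), 2.929802417755127)
handle 609 ((0.4884071350097656, -0.1058424636721611), (0.02327214926481247, 0.10355564206838608), 5.168457984924316) [0.21910803 0.22900746 0.23263015]
key 1246 ((0.504248321056366, -0.4417918920516968), (0.16468414664268494, 0.276537150144577), 22.285118103027344) [0.05271935 0.06779859 0.08373961] [[0.377, -0.6], [0.6, -0.318]]
tube [ 0.39695804 -0.16890905  0.10830075]
bottle [ 0.54920404 -0.40463261  0.09339536]
plate ((0.5150883197784424, -0.20913618803024292), (0.3833410143852234, 0.46702855825424194), 10.087743759155273)
```

View pics/dial.png

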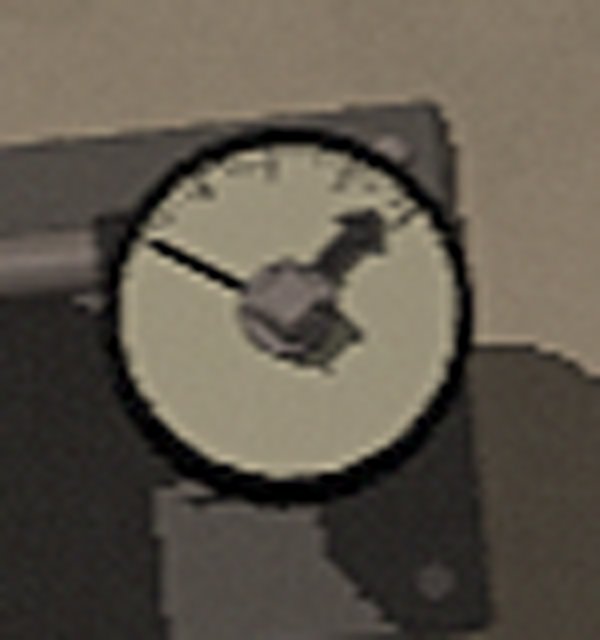

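```bash
cat >> h.py <<'E'
def comp(m,k=0):
    n,l,st,_=cv2.connectedComponentsWithStats(m.astype(np.uint8)); i=np.argsort(-st[1:,4])[k]+1
    return l==i
def fitpair(pts):
    r=cv2.minAreaRect(pts.astype(np.float32)); b=cv2.boxPoints(r)
    e=[b[1]-b[0],b[2]-b[1]]; e=max(e,key=np.linalg.norm)
    return np.round(r[0],4),np.round(r[1],4),round(np.degrees(np.arctan2(e[1],e[0])),1)
E
python3 - <<'E'
from h import *
import pickle
S=pickle.load(open("s0.pkl","rb"))
for n in("top","scene"):
    s=S[n]; P=cloud(s); z=P[...,2]; im=s["pixels"].astype(int); br=im.max(-1)
    box=lambda x0,x1,y0,y1:(P[...,0]>x0)&(P[...,0]<x1)&(P[...,1]>y0)&(P[...,1]<y1)
    print(n)
    m=comp((abs(z-.167)<.006)&(br>110)&box(.48,.72,-.4,-.1))
    vv,uu=np.nonzero(m); Q=onz(s,uu,vv,.167)[:,:2]; h=cv2.convexHull(Q.astype(np.float32)); print("dial",len(Q),cv2.minEnclosingCircle(h),cv2.fitEllipse(h))
    m=comp((z>.2)&(z<.245)&(br<60)&box(.4,.54,-.25,0)); print("handle",m.sum(),fitpair(P[m][:,:2]),np.percentile(P[m][:,2],[50,98]))
    # key: bar above .057
    m=comp((z>.055)&(z<.09)&box(.32,.56,-.44,-.25)&(np.hypot(P[...,0]-.549,P[...,1]+.405)>.035)); vv,uu=np.nonzero(m)
    print("key",m.sum(),fitpair(P[m][:,:2]),np.percentile(P[m][:,2],[50,98]), "onz64",fitpair(onz(s,uu,vv,.066)[:,:2]))
    m=comp((z>.14)&(z<.22)&(br>60)&box(.45,.75,-.14,.1)); print("head?",m.sum(),fitpair(P[m][:,:2]),np.percentile(P[m][:,2],[50,98]))
    m=comp((z>.18)&(z<.2)&box(.55,.63,-.31,-.2)); print("spindle",m.sum(),P[m].mean(0) if m.sum() else 0)
    m=comp((abs(z-.014)<.005)&box(.38,.8,-.45,.1));print("plate",fitpair(P[m][:,:2]))
E
```

```text
top
dial 1130 ((0.6122631430625916, -0.24369856715202332), 0.04488416761159897) ((0.6123611927032471, -0.24384048581123352), (0.08778134733438492, 0.08927847445011139), 7.688098430633545)
handle 553 (array([ 0.5093, -0.1048]), array([0.0653, 0.1004]), np.float32(-85.0)) [0.23008922 0.23600231]
key 288 (array([ 0.4297, -0.3371]), array([0.1094, 0.0165]), np.float32(15.7)) [0.0696314  0.07381125] onz64 (array([ 0.4292, -0.337 ]), array([0.1103, 0.0166]), np.float32(15.7))
head? 1134 (array([ 0.6234, -0.0906]), array([0.106 , 0.0558]), np.float32(2.9)) [0.18696723 0.20351906]
spindle 61 [ 0.61200638 -0.24240408  0.18855002]
plate (array([ 0.5799, -0.1662]), array([0.1195, 0.2777]), np.float32(-84.6))
scene
dial 1076 ((0.613649845123291, -0.24393726885318756), 0.04594636335968971) ((0.6132684946060181, -0.24386680126190186), (0.08935141563415527, 0.09090354293584824), 10.808724403381348)
handle 609 (array([ 0.4884, -0.1058]), array([0.0233, 0.1036]), np.float32(-84.8)) [0.22900746 0.23263015]
key 363 (array([ 0.4308, -0.3375]), array([0.1094, 0.0161]), np.float32(14.8)) [0.0682213  0.07254113] onz64 (array([ 0.4307, -0.3361]), array([0.1099, 0.0221]), np.float32(15.4))
head? 2658 (array([ 0.5879, -0.0927]), array([0.1786, 0.105 ]), np.float32(8.6)) [0.18558873 0.21279981]
spindle 70 [ 0.61192314 -0.24158351  0.18697384]
plate (array([ 0.606, -0.164]), array([0.1703, 0.2813]), np.float32(-84.6))
```

>>> send_rows(steps=[{"hand": 0,"dx": 2,"dz": 2,"roll": -8},{"hand": 0,"dx": 4,"dz": 4,"roll": -16},{"hand": 0,"dx": 5,"dy": -2,"dz": 5,"roll": -24},{"hand": 0,"dx": 6,"dy": -4,"dz": 5,"roll": -32},{"hand": 0,"dx": 7,"dy": -6,"dz": 5,"roll": -40},{"hand": 0,"dx": 8,"dy": -8,"dz": 5,"roll": -48},{"hand": 0,"dx": 9.2,"dy": -10,"dz": 5,"roll": -56},{"hand": 0,"dx": 9.2,"dy": -12,"dz": 5,"roll": -64},{"hand": 0,"dx": 9.2,"dy": -14,"dz": 5,"roll": -72},{"hand": 0,"dx": 9.2,"dy": -16,"dz": 5,"roll": -80},{"hand": 0,"dx": 9.2,"dy": -18,"dz": 5,"roll": -88},{"hand": 0,"dx": 9.2,"dy": -20,"dz": 5,"roll": -96}])

```text
invalid input
```

>>> send_rows(squeeze=40, steps=[{"hand": 0,"dx": 2,"dy": 0,"dz": 2,"roll": -8},{"hand": 0,"dx": 4,"dy": 0,"dz": 4,"roll": -16},{"hand": 0,"dx": 5,"dy": -2,"dz": 5,"roll": -24},{"hand": 0,"dx": 6,"dy": -4,"dz": 5,"roll": -32},{"hand": 0,"dx": 7,"dy": -6,"dz": 5,"roll": -40},{"hand": 0,"dx": 8,"dy": -8,"dz": 5,"roll": -48},{"hand": 0,"dx": 9.2,"dy": -10,"dz": 5,"roll": -56},{"hand": 0,"dx": 9.2,"dy": -12,"dz": 5,"roll": -64},{"hand": 0,"dx": 9.2,"dy": -14,"dz": 5,"roll": -72},{"hand": 0,"dx": 9.2,"dy": -16,"dz": 5,"roll": -80},{"hand": 0,"dx": 9.2,"dy": -18,"dz": 5,"roll": -88},{"hand": 0,"dx": 9.2,"dy": -20,"dz": 5,"roll": -96}])

```text
t: 1.35
ee_pos: [0.4874, 0.1765, 0.3559]
orientation: [-180.0, 0.0, 61.1]
ft_force: [-0.2, -1.1, -0.1]
finger_gap: -0.0004
```

>>> send_rows(steps=[{"hand": 0,"dx": 0,"dy": -2,"dz": 0,"roll": -8},{"hand": 0,"dx": 0,"dy": -4,"dz": 0,"roll": -16},{"hand": 0,"dx": 0,"dy": -6,"dz": 0,"roll": -24},{"hand": 0,"dx": 0,"dy": -8,"dz": 0,"roll": -32},{"hand": 0,"dx": 0,"dy": -9.5,"dz": 0,"roll": -40},{"hand": 0,"dx": 0,"dy": -9.5,"dz": -1.5,"roll": -48},{"hand": 0,"dx": 0,"dy": -9.5,"dz": -3,"roll": -56},{"hand": 0,"dx": 0,"dy": -9.5,"dz": -4,"roll": -56},{"hand": 0,"dx": 0,"dy": -9.5,"dz": -4,"roll": -56},{"hand": 0,"dx": 0,"dy": -9.5,"dz": -4,"roll": -56}])

```text
t: 2.35
ee_pos: [0.4878, -0.0591, 0.2565]
orientation: [-180.0, 0.0, 5.5]
ft_force: [0.3, -0.1, 0.4]
finger_gap: -0.0003
```

```bash
python3 - <<'E'
from h import *
s=snapshot("scene"); S=sense(); print(S["ee_pos"],S["ft_force"],S["orientation"])
print(proj(s,S["ee_pos"]), proj(s,[.489,-.114,.222]))
save(s,"b.png",(150,150,330,300),4)
E
```

```text
[ 0.48848165 -0.05924723  0.2578977 ] [0.29514117 0.34627634 0.3348175 ] [ 1.79945362e+02 -1.19350139e-01  5.45758496e+00]
[[248.09771562 249.35322446]] [[266.91846087 239.37573187]]
```

View pics/b.png

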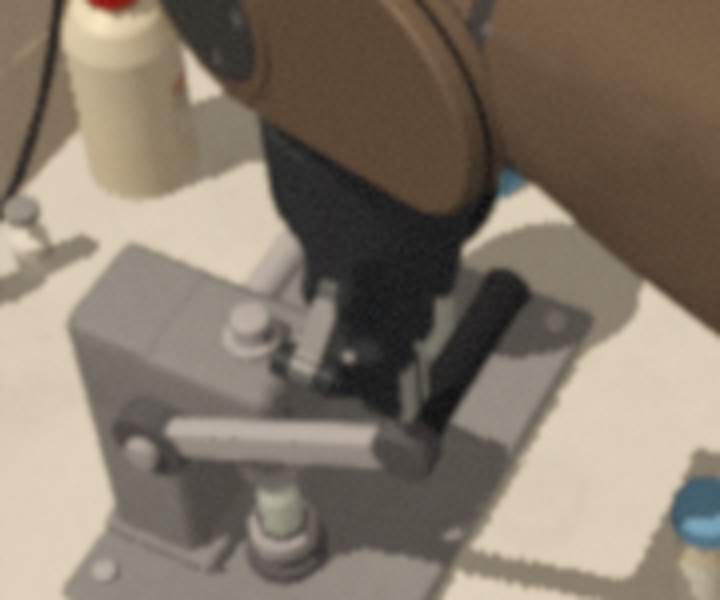

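>>> send_rows(steps=[{"hand": 0,"dx": 0,"dy": -1.2,"dz": 0,"roll": 0},{"hand": 0,"dx": 0,"dy": -2.2,"dz": 0,"roll": 0},{"hand": 0,"dx": 0,"dy": -2.2,"dz": -0.4,"roll": 0},{"hand": 0,"dx": 0,"dy": -2.2,"dz": -0.8,"roll": 0},{"hand": 0,"dx": -0.13,"dy": -2.2,"dz": -1.2,"roll": 0},{"hand": 0,"dx": -0.26,"dy": -2.22,"dz": -1.56,"roll": 0},{"hand": 0,"dx": -0.37,"dy": -2.23,"dz": -1.85,"roll": 0},{"hand": 0,"dx": -0.47,"dy": -2.24,"dz": -2.13,"roll": 0},{"hand": 0,"dx": -0.55,"dy": -2.25,"dz": -2.4,"roll": 0},{"hand": 0,"dx": -0.61,"dy": -2.25,"dz": -2.6,"roll": 0},{"hand": 0,"dx": -0.61,"dy": -2.25,"dz": -2.6,"roll": 0},{"hand": 0,"dx": -0.61,"dy": -2.25,"dz": -2.6,"roll": 0}])

```text
t: 3.6
ee_pos: [0.4726, -0.1152, 0.1912]
orientation: [-180.0, -0.0, 5.4]
ft_force: [-0.5, 1.0, 2.0]
finger_gap: 0.0002
```

>>> send_rows(steps=[{"hand": 0,"dx": -0.04,"dy": 0,"dz": -0.16,"roll": 0},{"hand": 0,"dx": -0.07,"dy": 0,"dz": -0.32,"roll": 0},{"hand": 0,"dx": -0.07,"dy": 0,"dz": -0.32,"roll": 0},{"hand": 0,"dx": -0.07,"dy": 0,"dz": -0.32,"roll": 0}])

```text
t: 4.0
ee_pos: [0.4709, -0.1155, 0.1832]
orientation: [180.0, -0.0, 5.4]
ft_force: [-0.1, -0.8, 2.5]
finger_gap: 0.0004
```

>>> send_rows(steps=[{"hand": 0,"dx": -0.02,"dy": 0,"dz": -0.12,"roll": 0},{"hand": 0,"dx": -0.04,"dy": 0,"dz": -0.24,"roll": 0},{"hand": 0,"dx": -0.04,"dy": 0,"dz": -0.24,"roll": 0},{"hand": 0,"dx": -0.04,"dy": 0,"dz": -0.24,"roll": 0}])

```text
t: 4.4
ee_pos: [0.4697, -0.1155, 0.1771]
orientation: [180.0, 0.0, 5.4]
ft_force: [-0.3, -1.0, 2.3]
finger_gap: -0.0001
```

```bash
python3 -c "
from h import *
S=sense();print(S['ee_pos'],S['ft_force'])"
```

```text
[ 0.4697132  -0.11546272  0.177144  ] [-0.27729148 -0.97441478  2.2817988 ]
```

>>> send_rows(steps=[{"hand": 0,"dx": -0.01,"dy": 0,"dz": -0.15,"roll": 0},{"hand": 0,"dx": -0.02,"dy": 0,"dz": -0.3,"roll": 0},{"hand": 0,"dx": -0.02,"dy": 0,"dz": -0.3,"roll": 0},{"hand": 0,"dx": -0.02,"dy": 0,"dz": -0.3,"roll": 0}])

```text
t: 4.8
ee_pos: [0.4692, -0.1155, 0.1701]
orientation: [180.0, 0.0, 5.4]
ft_force: [-2.1, -1.0, 4.6]
finger_gap: -0.0002
```

>>> send_rows(steps=[{"hand": 0,"dx": 0,"dy": 0,"dz": -0.12,"roll": 0},{"hand": 0,"dx": 0,"dy": 0,"dz": -0.16,"roll": 0},{"hand": 0,"dx": 0,"dy": 0,"dz": -0.16,"roll": 0},{"hand": 0,"dx": 0,"dy": 0,"dz": -0.16,"roll": 0}])

```text
t: 5.2
ee_pos: [0.4692, -0.1155, 0.1665]
orientation: [180.0, 0.0, 5.4]
ft_force: [-2.2, -1.1, 8.2]
finger_gap: -0.0001
```

>>> send_rows(steps=[{"hand": 0,"dx": 0,"dy": 0,"dz": -0.08,"roll": 0},{"hand": 0,"dx": 0,"dy": 0,"dz": -0.15,"roll": 0},{"hand": 0,"dx": 0,"dy": 0,"dz": -0.15,"roll": 0},{"hand": 0,"dx": 0,"dy": 0,"dz": -0.15,"roll": 0}])

```text
t: 5.6
ee_pos: [0.4691, -0.1155, 0.163]
orientation: [180.0, 0.1, 5.5]
ft_force: [-4.9, -0.2, 7.2]
finger_gap: -0.0
```

```bash
python3 -c "
from h import *
for i in range(3): snapshot('top'); S=sense();print(S['ee_pos'],S['ft_force'])"
```

```text
[ 0.46911837 -0.11554241  0.16303817] [-3.7361586  -0.2975967   8.56865703]
[ 0.46910704 -0.11553875  0.16303549] [-3.46913519  0.00935592  8.16340772]
[ 0.46909676 -0.11550645  0.16302276] [-3.51775566 -0.62590342  7.11095179]
```

>>> send_rows(steps=[{"hand": 0,"dx": 0,"dy": 0,"dz": -0.06,"roll": 0},{"hand": 0,"dx": 0,"dy": 0,"dz": -0.11,"roll": 0},{"hand": 0,"dx": 0,"dy": 0,"dz": -0.11,"roll": 0},{"hand": 0,"dx": 0,"dy": 0,"dz": -0.11,"roll": 0}])

```text
t: 6.15
ee_pos: [0.4691, -0.1155, 0.1605]
orientation: [180.0, 0.1, 5.5]
ft_force: [-4.4, 0.1, 8.7]
finger_gap: -0.0002
```

```bash
python3 -c "
from h import *
for i in range(3): snapshot('top'); S=sense();print(S['ee_pos'],S['ft_force'])"
```

```text
[ 0.46915018 -0.11555948  0.16054846] [-4.42071561  0.33937097  9.8241462 ]
[ 0.46915734 -0.11553909  0.16054179] [-4.37937261 -0.52585064  9.5982078 ]
[ 0.46914205 -0.11553394  0.16053855] [-4.73711301 -0.16486109  9.38986434]
```

>>> send_rows(steps=[{"hand": 0,"dx": 0,"dy": 0,"dz": 0.35,"roll": 0},{"hand": 0,"dx": 0.02,"dy": 0,"dz": 0.7,"roll": 0},{"hand": 0,"dx": 0.08,"dy": 0,"dz": 1.05,"roll": 0},{"hand": 0,"dx": 0.18,"dy": 0,"dz": 1.4,"roll": 0},{"hand": 0,"dx": 0.3,"dy": 0.01,"dz": 1.75,"roll": 0},{"hand": 0,"dx": 0.45,"dy": 0.02,"dz": 2.1,"roll": 0},{"hand": 0,"dx": 0.6,"dy": 0.04,"dz": 2.45,"roll": 0},{"hand": 0,"dx": 0.75,"dy": 0.05,"dz": 2.85,"roll": 0},{"hand": 0,"dx": 0.75,"dy": 0.05,"dz": 3.3,"roll": 0},{"hand": 20,"dx": 0.4,"dy": 0.05,"dz": 4.3,"roll": 0},{"hand": 40,"dx": 0,"dy": -1,"dz": 5,"roll": 0},{"hand": 50,"dx": -0.4,"dy": -2.8,"dz": 5,"roll": 5}])

```text
t: 7.5
ee_pos: [0.4603, -0.1852, 0.2882]
orientation: [179.8, -0.3, 10.8]
ft_force: [0.0, -1.0, 0.0]
finger_gap: 0.0419
```

```bash
python3 -c "
from h import *
S=sense();print(S['ee_pos'],S['ft_force'])"
```

```text
[ 0.46026045 -0.18521809  0.28819588] [ 0.02023491 -1.0064137   0.02053598]
```

>>> send_rows(steps=[{"hand": 50,"dx": -0.5,"dy": -2,"dz": 0,"roll": 3},{"hand": 50,"dx": -1,"dy": -4,"dz": 0,"roll": 4.7},{"hand": 50,"dx": -1.2,"dy": -6.06,"dz": 0,"roll": 4.7},{"hand": 50,"dx": -1.2,"dy": -6.06,"dz": -2,"roll": 4.7},{"hand": 50,"dx": -1.2,"dy": -6.06,"dz": -4,"roll": 4.7},{"hand": 50,"dx": -1.2,"dy": -6.06,"dz": -6,"roll": 4.7},{"hand": 50,"dx": -1.2,"dy": -6.06,"dz": -6,"roll": 4.7},{"hand": 50,"dx": -1.2,"dy": -6.06,"dz": -6,"roll": 4.7}])

```text
t: 8.3
ee_pos: [0.4291, -0.3367, 0.1345]
orientation: [-179.9, 0.1, 15.1]
ft_force: [-0.1, -0.7, 0.9]
finger_gap: 0.0424
```

```bash
python3 - <<'E'
from h import *
import pickle
S=sense();print(S["ee_pos"],S["orientation"],S["ft_force"])
s=snapshot("top"); w=snapshot("wrist"); sc=snapshot("scene")
pickle.dump((s,w,sc),open("s1.pkl","wb"))
a=cv2.resize(s["pixels"][120:220,240:340,::-1],(420,420),interpolation=cv2.INTER_CUBIC)
b=cv2.resize(sc["pixels"][150:340,150:390,::-1],(530,420),interpolation=cv2.INTER_CUBIC)
cv2.imwrite("pics/c.png",cv2.resize(np.hstack([a,b]),None,fx=.83,fy=.83))
E
```

```text
[ 0.42909087 -0.3367159   0.13445016] [-1.79908218e+02  5.52398480e-02  1.51418137e+01] [-0.1280992  -0.65556778  0.85130216]
```

View pics/c.png

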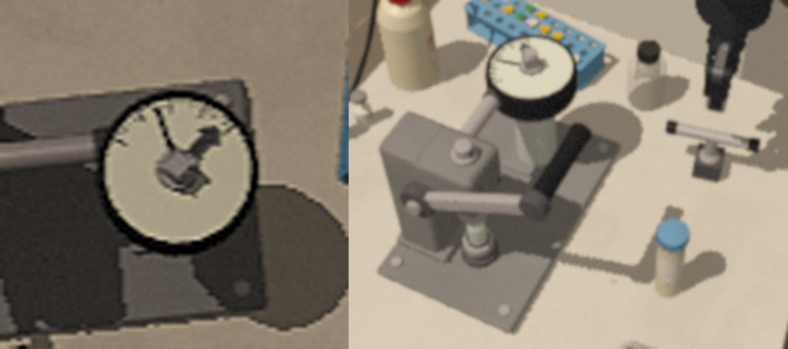

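```bash
cat >> h.py <<'E'
def hands(s,c=(0.6125,-0.2437),r0=.022,r1=.039):
    v,u=np.mgrid[0:420:.25,0:560:.25]; sel=None
    P=onz(s,np.arange(0),np.arange(0),.168) if 0 else None
    p0=proj(s,[c[0],c[1],.168])[0]; uu,vv=np.meshgrid(np.arange(p0[0]-50,p0[0]+50,.25),np.arange(p0[1]-50,p0[1]+50,.25))
    g=cv2.remap(s["pixels"].max(-1).astype(np.float32),uu.astype(np.float32),vv.astype(np.float32),cv2.INTER_CUBIC)
    Q=onz(s,uu,vv,.168); d=Q[...,:2]-np.array(c); r=np.hypot(d[...,0],d[...,1]); a=np.degrees(np.arctan2(d[...,1],d[...,0]))
    h=[]
    for t in range(-180,180,2):
        m=(r>r0)&(r<r1)&(abs((a-t+180)%360-180)<1); h.append((t,g[m].mean()))
    h=np.array(h); out=[]
    med=np.median(h[:,1]); dk=np.clip(med-15-h[:,1],0,None)
    i=0
    n,l=cv2.connectedComponents((dk>0).astype(np.uint8).reshape(-1,1))
    for k in range(1,n):
        m=l[:,0]==k; out.append((round(float((h[m,0]*dk[m]).sum()/dk[m].sum()),1),int(m.sum()*2),round(float(dk[m].max()))))
    return out
E
python3 - <<'E'
from h import *
import pickle
S=pickle.load(open("s0.pkl","rb")); s,w,sc=pickle.load(open("s1.pkl","rb"))
for r in((.022,.038),(.026,.036)):
  for n,x in(("top0",S["top"]),("top1",s),("sc0",S["scene"]),("sc1",sc)): print(n,hands(x,r0=r[0],r1=r[1]))
# crimper yaw from dial vs plate long edge
P=cloud(s); z=P[...,2]
P=cloud(S["scene"]); z=P[...,2]
E
```

```text
top0 [(-44.9, 28, 76), (62.8, 8, 129)]
top1 [(-44.9, 28, 84), (17.7, 10, 106)]
sc0 [(-42.1, 36, 60), (60.4, 16, 58)]
sc1 [(-42.0, 36, 64), (16.1, 18, 55)]
top0 [(-44.7, 30, 90), (62.8, 8, 129)]
top1 [(-44.7, 30, 98), (17.6, 10, 96)]
sc0 [(-42.1, 32, 74), (60.2, 14, 59)]
sc1 [(-42.0, 30, 79), (16.2, 16, 56)]
```

>>> send_rows(squeeze=60, steps=[{"hand": 50,"dx": 0,"dy": 0,"dz": -1.5,"roll": 0.3},{"hand": 50,"dx": 0,"dy": 0,"dz": -2.6,"roll": 0.3},{"hand": 50,"dx": 0,"dy": 0,"dz": -3.3,"roll": 0.3},{"hand": 50,"dx": 0,"dy": 0,"dz": -3.58,"roll": 0.3},{"hand": 50,"dx": 0,"dy": 0,"dz": -3.58,"roll": 0.3},{"hand": 0,"dx": 0,"dy": 0,"dz": -3.58,"roll": 0.3},{"hand": 0,"dx": 0,"dy": 0,"dz": -3.58,"roll": 0.3},{"hand": 0,"dx": 0,"dy": 0,"dz": -3.58,"roll": 0.3},{"hand": 0,"dx": 0,"dy": 0,"dz": -3.58,"roll": 0.3},{"hand": 0,"dx": 0,"dy": 0,"dz": -3.58,"roll": 0.3}])

```text
t: 9.45
ee_pos: [0.4304, -0.3382, 0.0468]
orientation: [179.8, -0.1, 15.4]
ft_force: [-0.4, -0.2, 6.6]
finger_gap: 0.0123
```

>>> send_rows(steps=[{"hand": 0,"dx": 0,"dy": 0,"dz": 0,"roll": 0},{"hand": 0,"dx": 0,"dy": 0,"dz": 0,"roll": 0},{"hand": 0,"dx": 0,"dy": 0,"dz": 0.6,"roll": 0},{"hand": 0,"dx": 0,"dy": 0,"dz": 2,"roll": 0},{"hand": 0,"dx": 0,"dy": 0,"dz": 4,"roll": 4},{"hand": 0,"dx": 0,"dy": 0,"dz": 6,"roll": 12},{"hand": 0,"dx": 0,"dy": 0,"dz": 8,"roll": 20},{"hand": 0,"dx": 0,"dy": 0,"dz": 9,"roll": 28},{"hand": 0,"dx": 0,"dy": 0,"dz": 9,"roll": 30},{"hand": 0,"dx": 0,"dy": 0,"dz": 9,"roll": 30}])

```text
t: 10.45
ee_pos: [0.4291, -0.3366, 0.2712]
orientation: [179.9, 0.0, 45.4]
ft_force: [0.2, 0.0, -2.4]
finger_gap: 0.0127
```

```bash
python3 - <<'E'
from h import *
import pickle
S=sense();print(S["ee_pos"],S["orientation"],S["ft_force"],S["finger_gap"])
sc=snapshot("scene"); w=snapshot("wrist"); t=snapshot("top")
pickle.dump((S,sc,w,t),open("s2.pkl","wb"))
print(proj(sc,S["ee_pos"]),proj(w,S["ee_pos"]),proj(t,S["ee_pos"]))
a=cv2.resize(sc["pixels"][...,::-1],(400,300),interpolation=cv2.INTER_AREA)
b=cv2.resize(w["pixels"][...,::-1],(400,300),interpolation=cv2.INTER_AREA)
cv2.imwrite("pics/d.png",np.hstack([a,b]))
E
```

```text
[ 0.42914182 -0.33658752  0.27115854] [1.79919730e+02 4.34434810e-03 4.54348625e+01] [ 0.15716417  0.00407102 -2.41047142] 0.012683690757062733
[[359.65372944 152.5112528 ]] [[278.0745526  263.77082683]] [[342.98937357 258.10639297]]
```

View pics/d.png

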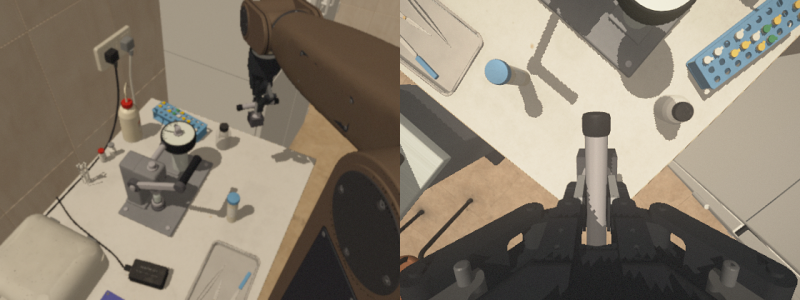

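```bash
cat >> h.py <<'E'
def keycheck(s,S):
    P=cloud(s); e=S["ee_pos"]; y=np.radians(S["orientation"][2]); D=P-e
    a=D[...,0]*np.cos(y)+D[...,1]*np.sin(y); b=-D[...,0]*np.sin(y)+D[...,1]*np.cos(y); z=D[...,2]
    near=(abs(a)<.08)&(abs(b)<.05)
    m=near&(z>.010)&(z<.030)&(abs(b)<.011)
    print("bar a",np.round(np.percentile(a[m],[0,1,99,100]),4),"z",np.percentile(z[m],[2,98]))
    for lo,hi in((-.055,-.018),(-.040,-.022)):
        m=near&(z>lo)&(z<hi)&(abs(a)<.03)&(abs(b)<.03)
        print("block",m.sum(),"a",np.round(np.percentile(a[m],[1,99]),4),"b",np.round(np.percentile(b[m],[1,99]),4),"z",np.round(np.percentile(z[m],[1,99]),4))
E
python3 - <<'E'
from h import *
import pickle
S,sc,w,t=pickle.load(open("s2.pkl","rb"))
for n,s in(("sc",sc),("top",t)):
    print(n)
    try: keycheck(s,S)
    except Exception as ex: print(ex)
E
```

```text
sc
bar a [-0.054  -0.0528  0.0556  0.0561] z [0.01204154 0.02751465]
block 373 a [-0.0155  0.0176] b [-0.0162  0.0181] z [-0.0472 -0.0181]
block 166 a [-0.0148  0.0179] b [-0.0158  0.018 ] z [-0.0398 -0.022 ]
top
bar a [0.0336 0.0337 0.0556 0.056 ] z [0.0154788  0.02326233]
index -1 is out of bounds for axis 0 with size 0
```

>>> send_rows(steps=[{"hand": 0,"dx": 1.4,"dy": 0.7,"dz": 0,"roll": 0},{"hand": 0,"dx": 2.8,"dy": 1.4,"dz": 0,"roll": 0},{"hand": 0,"dx": 4.2,"dy": 2.1,"dz": 0,"roll": 0},{"hand": 0,"dx": 5.6,"dy": 2.8,"dz": 0,"roll": 0},{"hand": 0,"dx": 6.8,"dy": 3.4,"dz": 0,"roll": 0},{"hand": 0,"dx": 7.35,"dy": 3.66,"dz": 0,"roll": 0.5},{"hand": 0,"dx": 7.35,"dy": 3.66,"dz": 0,"roll": 0.5},{"hand": 0,"dx": 7.35,"dy": 3.66,"dz": -0.6,"roll": 0.5},{"hand": 0,"dx": 7.35,"dy": 3.66,"dz": -0.9,"roll": 0.5},{"hand": 0,"dx": 7.35,"dy": 3.66,"dz": -0.9,"roll": 0.5}])

```text
t: 11.6
ee_pos: [0.6108, -0.2455, 0.244]
orientation: [-179.7, 0.1, 45.8]
ft_force: [0.4, 0.8, -1.4]
finger_gap: 0.0123
```

```bash
python3 - <<'E'
from h import *
import pickle
S=sense();print(S["ee_pos"],S["orientation"],S["ft_force"])
sc=snapshot("scene"); pickle.dump((S,sc),open("s3.pkl","wb"))
keycheck(sc,S)
P=cloud(sc); m=(P[...,2]>.172)&(P[...,2]<.189)&(np.hypot(P[...,0]-.612,P[...,1]+.244)<.016); print("spindle side",m.sum(),P[m].mean(0) if m.any() else 0)
u,v=proj(sc,[.6125,-.244,.2])[0]; save(sc,"e.png",(int(u)-45,int(v)-45,int(u)+45,int(v)+45),6)
E
```

```text
[ 0.61080467 -0.24550398  0.24403244] [-1.79691437e+02  8.84678592e-02  4.58416205e+01] [ 0.44507167  0.83304001 -1.40506025]
bar a [-0.055  -0.0531  0.0548  0.0556] z [0.01249879 0.02571898]
block 296 a [-0.0159  0.017 ] b [-0.0155  0.0185] z [-0.0473 -0.0182]
block 129 a [-0.015  0.017] b [-0.0119  0.0186] z [-0.0399 -0.0222]
spindle side 44 [ 0.60947517 -0.23871628  0.17847492]
```

View pics/e.png

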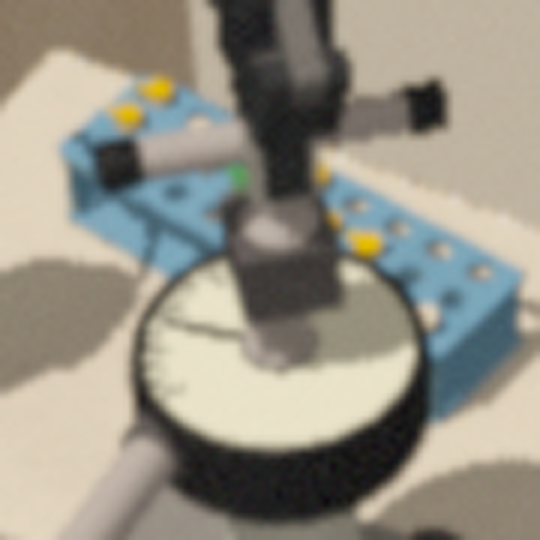

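>>> send_rows(steps=[{"hand": 0,"dx": 0.06,"dy": 0,"dz": 0,"roll": 0},{"hand": 0,"dx": 0.06,"dy": 0,"dz": -0.2,"roll": 0},{"hand": 0,"dx": 0.06,"dy": 0,"dz": -0.4,"roll": 0},{"hand": 0,"dx": 0.06,"dy": 0,"dz": -0.55,"roll": 0},{"hand": 0,"dx": 0.06,"dy": 0,"dz": -0.55,"roll": 0}])

```text
t: 12.15
ee_pos: [0.6141, -0.245, 0.2323]
orientation: [-179.9, 0.0, 45.9]
ft_force: [-0.3, 0.4, -1.3]
finger_gap: 0.0124
```

```bash
python3 -c "
from h import *
S=sense();print(S['ee_pos'],S['ft_force'],S['wrist_torque'])"
```

```text
[ 0.6140867  -0.24503412  0.23232683] [-0.32355232  0.40147829 -1.32993046] [-0.02420544  0.03215347  0.01777673]
```

>>> send_rows(steps=[{"hand": 0,"dx": -0.03,"dy": 0,"dz": -0.15,"roll": 0},{"hand": 0,"dx": -0.03,"dy": 0,"dz": -0.3,"roll": 0},{"hand": 0,"dx": -0.03,"dy": 0,"dz": -0.4,"roll": 0},{"hand": 0,"dx": -0.03,"dy": 0,"dz": -0.4,"roll": 0}])

```text
t: 12.55
ee_pos: [0.6135, -0.2452, 0.2228]
orientation: [-179.9, 0.0, 45.9]
ft_force: [-0.7, -0.5, -1.0]
finger_gap: 0.0123
```

```bash
python3 -c "
from h import *
S=sense();print(S['ee_pos'],S['ft_force'],S['wrist_torque'])"
```

```text
[ 0.61352095 -0.24516469  0.22276159] [-0.6884616  -0.49440078 -1.04574909] [0.00255192 0.02293559 0.01827518]
```

>>> send_rows(steps=[{"hand": 0,"dx": 0,"dy": 0,"dz": -0.14,"roll": 0},{"hand": 0,"dx": 0,"dy": 0,"dz": -0.26,"roll": 0},{"hand": 0,"dx": 0,"dy": 0,"dz": -0.26,"roll": 0},{"hand": 0,"dx": 0,"dy": 0,"dz": -0.26,"roll": 0}])

```text
t: 12.95
ee_pos: [0.6139, -0.2455, 0.2173]
orientation: [180.0, -0.0, 45.9]
ft_force: [0.4, -0.1, 0.2]
finger_gap: 0.0126
```

```bash
python3 -c "
from h import *
S=sense();print(S['ee_pos'],S['ft_force'],S['wrist_torque'])
s=snapshot('scene');print(hands(s))"
```

```text
[ 0.61392669 -0.24547983  0.21725112] [ 0.41669242 -0.10853449  0.16432323] [-0.0244862  -0.02984216 -0.00448955]
[(-78.3, 150, 110), (15.7, 12, 42)]
```

>>> send_rows(steps=[{"hand": 0,"dx": 0.01,"dy": 0,"dz": 0,"roll": 7},{"hand": 0,"dx": 0.01,"dy": 0.01,"dz": 0,"roll": 14},{"hand": 0,"dx": 0.02,"dy": 0.01,"dz": 0,"roll": 21},{"hand": 0,"dx": 0.03,"dy": 0.02,"dz": 0,"roll": 28},{"hand": 0,"dx": 0.04,"dy": 0.02,"dz": 0,"roll": 35},{"hand": 0,"dx": 0.05,"dy": 0.03,"dz": 0,"roll": 42},{"hand": 0,"dx": 0.05,"dy": 0.03,"dz": 0,"roll": 49},{"hand": 0,"dx": 0.05,"dy": 0.03,"dz": 0,"roll": 54},{"hand": 0,"dx": 0.05,"dy": 0.03,"dz": 0,"roll": 54},{"hand": 0,"dx": 0.05,"dy": 0.03,"dz": 0,"roll": 54}])

```text
t: 14.0
ee_pos: [0.6143, -0.2451, 0.2172]
orientation: [-179.9, 0.0, 99.8]
ft_force: [-3.3, -1.6, 0.7]
finger_gap: 0.0125
```

```bash
python3 - <<'E'
from h import *
S=sense();print(S['ee_pos'],S["orientation"],S['ft_force'],S['wrist_torque'])
s=snapshot('scene');t=snapshot("top");print(hands(s),hands(t))
u,v=proj(s,[.6125,-.244,.18])[0]; a=s["pixels"][int(v)-35:int(v)+35,int(u)-40:int(u)+40,::-1]
u,v=proj(t,[.6125,-.244,.18])[0]; b=t["pixels"][int(v)-35:int(v)+35,int(u)-40:int(u)+40,::-1]
cv2.imwrite("pics/f.png",cv2.resize(np.hstack([a,b]),None,fx=5,fy=5,interpolation=cv2.INTER_CUBIC))
E
```

```text
[ 0.61434148 -0.24506038  0.21716204] [-1.79882254e+02  2.87247558e-02  9.98379021e+01] [-3.33049986 -1.59082351  0.67423107] [-0.28960385  0.74025746  0.01911886]
[(-83.3, 94, 101), (-6.2, 52, 124), (151.1, 8, 3)] [(-163.7, 34, 16), (-134.7, 10, 7), (46.0, 18, 8), (67.2, 14, 24)]
```

View pics/f.png

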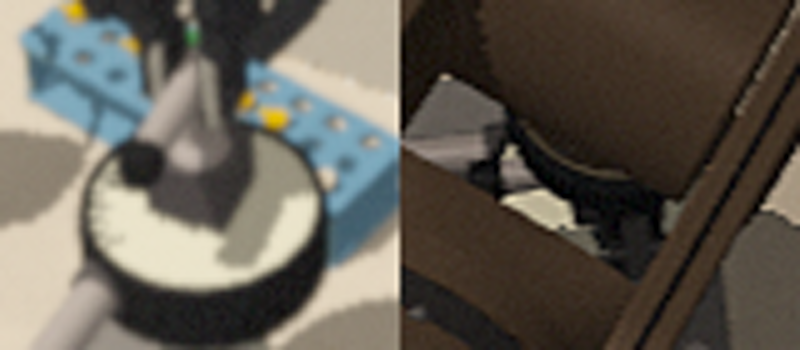

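>>> send_rows(steps=[{"hand": 0,"dx": -0.02,"dy": -0.01,"dz": 0,"roll": 6},{"hand": 0,"dx": -0.02,"dy": -0.01,"dz": 0,"roll": 11},{"hand": 0,"dx": -0.02,"dy": -0.01,"dz": 0,"roll": 14},{"hand": 0,"dx": -0.02,"dy": -0.01,"dz": 0,"roll": 14},{"hand": 0,"dx": -0.02,"dy": -0.01,"dz": 0,"roll": 14}])

```text
t: 14.6
ee_pos: [0.6144, -0.2451, 0.2171]
orientation: [-180.0, 0.0, 113.8]
ft_force: [-3.9, -1.8, 1.5]
finger_gap: 0.0127
```

```bash
python3 - <<'E'
from h import *
S=sense();print(S['ee_pos'],S["orientation"],S['ft_force'],S['wrist_torque'])
s=snapshot('scene');t=snapshot("wrist");print(hands(s))
u,v=proj(s,[.6125,-.244,.18])[0]; a=s["pixels"][int(v)-35:int(v)+35,int(u)-40:int(u)+40,::-1]
a=cv2.resize(a,(400,350),interpolation=cv2.INTER_CUBIC); b=cv2.resize(t["pixels"][...,::-1],(400,350))
cv2.imwrite("pics/g.png",np.hstack([a,b]))
E
```

```text
[ 0.61442374 -0.24513348  0.21713189] [-1.79975850e+02  2.83653348e-02  1.13844345e+02] [-3.90364621 -1.80324485  1.46768845] [-0.38828022  0.60551449 -0.05694505]
[(-80.4, 48, 81), (-30.7, 42, 74), (10.7, 14, 25)]
```

View pics/g.png

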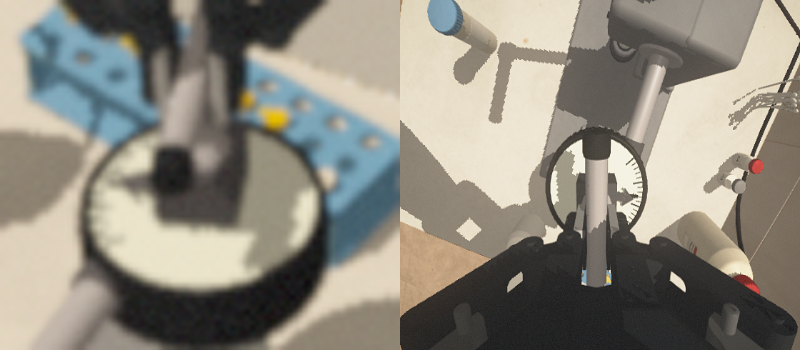

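>>> send_rows(steps=[{"hand": 0,"dx": -0.03,"dy": -0.02,"dz": 0,"roll": -6},{"hand": 0,"dx": -0.03,"dy": -0.02,"dz": 0,"roll": -7},{"hand": 0,"dx": -0.03,"dy": -0.02,"dz": 0,"roll": -7},{"hand": 0,"dx": -0.03,"dy": -0.02,"dz": 0.3,"roll": -7},{"hand": 0,"dx": -0.03,"dy": -0.02,"dz": 0.6,"roll": -7},{"hand": 0,"dx": -0.03,"dy": -0.02,"dz": 1,"roll": -7},{"hand": 0,"dx": -0.03,"dy": -0.02,"dz": 2,"roll": -7},{"hand": 0,"dx": -0.03,"dy": -0.02,"dz": 3.5,"roll": -7},{"hand": 0,"dx": -0.03,"dy": -0.02,"dz": 3.5,"roll": -7},{"hand": 0,"dx": -0.03,"dy": -0.02,"dz": 3.5,"roll": -7}])

```text
t: 15.7
ee_pos: [0.6144, -0.2454, 0.3067]
orientation: [179.8, 0.1, 107.0]
ft_force: [0.6, -0.2, -3.1]
finger_gap: 0.0123
```

```bash
python3 - <<'E'
from h import *
import pickle
S=sense();print(S['ee_pos'],S["orientation"],S['ft_force'],S['wrist_torque'])
s=snapshot('scene');t=snapshot("wrist");pickle.dump((s,t),open("s4.pkl","wb"))
for r in((.022,.038),(.024,.030),(.03,.035),(.0365,.0405)): print(hands(s,r0=r[0],r1=r[1]))
u,v=proj(s,[.6125,-.244,.17])[0]; a=s["pixels"][int(v)-27:int(v)+27,int(u)-30:int(u)+30,::-1]
a=cv2.resize(a,(400,360),interpolation=cv2.INTER_CUBIC); u,v=proj(t,[.6125,-.244,.17])[0].astype(int);print(u,v); u=np.clip(u,100,460);v=np.clip(v,90,330); b=t["pixels"][v-90:v+90,u-100:u+100,::-1]; b=cv2.resize(b,(400,360),interpolation=cv2.INTER_CUBIC)
cv2.imwrite("pics/i.png",np.hstack([a,b]))
E
```

```text
[ 0.61437151 -0.24543688  0.30671385] [1.79839914e+02 1.44134424e-01 1.06955381e+02] [ 0.58500943 -0.15854308 -3.11169788] [ 0.0085861  -0.02659876 -0.03553736]
[(-117.7, 18, 26), (-67.3, 6, 2), (-50.0, 12, 6), (11.2, 32, 97)]
[(-56.1, 36, 16), (11.9, 38, 106)]
[(-117.8, 20, 44), (10.7, 30, 104)]
[(-117.2, 30, 66), (-50.7, 6, 11), (-21.4, 8, 19), (12.0, 22, 58), (34.3, 6, 6), (62.1, 6, 8)]
273 201
```

View pics/i.png

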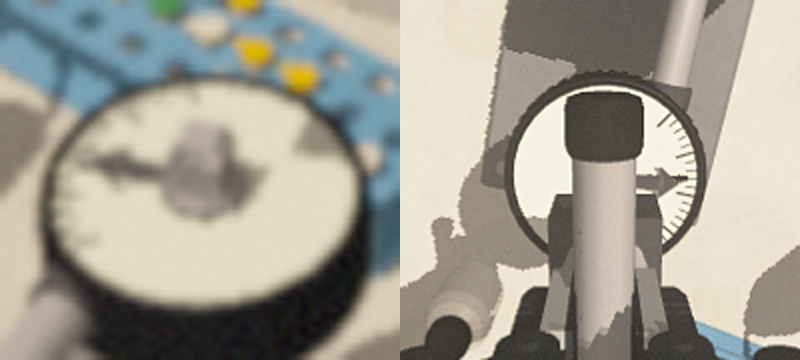

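>>> send_rows(steps=[{"hand": 0,"dx": -1.2,"dy": -1,"dz": 0,"roll": 0},{"hand": 0,"dx": -2.6,"dy": -2,"dz": 0,"roll": 0},{"hand": 0,"dx": -4,"dy": -3,"dz": 0,"roll": 0},{"hand": 0,"dx": -5.5,"dy": -3.5,"dz": 0,"roll": 0},{"hand": 0,"dx": -7,"dy": -4,"dz": 0,"roll": 0},{"hand": 0,"dx": -7,"dy": -4,"dz": 0,"roll": 0},{"hand": 0,"dx": -7,"dy": -4,"dz": 0,"roll": 0}])

```text
t: 16.5
ee_pos: [0.4378, -0.3451, 0.3029]
orientation: [-180.0, -0.1, 106.8]
ft_force: [0.4, 0.4, -2.5]
finger_gap: 0.0121
```

```bash
python3 - <<'E'
from h import *
import pickle
S=sense();print(S['ee_pos'],S["orientation"],S['ft_force'])
s=snapshot('top');sc=snapshot("scene");pickle.dump((s,sc),open("s5.pkl","wb"))
for r in((.022,.038),(.024,.030),(.03,.035),(.0365,.0405)): print(hands(s,r0=r[0],r1=r[1]),hands(sc,r0=r[0],r1=r[1]))
u,v=proj(s,[.6125,-.244,.17])[0]; a=s["pixels"][int(v)-32:int(v)+32,int(u)-32:int(u)+32,::-1]
a=cv2.resize(a,(400,400),interpolation=cv2.INTER_CUBIC); s0=pickle.load(open("s1.pkl","rb"))[0]; b=s0["pixels"][int(v)-32:int(v)+32,int(u)-32:int(u)+32,::-1]
cv2.imwrite("pics/j.png",np.hstack([a,cv2.resize(b,(400,400),interpolation=cv2.INTER_CUBIC)]))
E
```

```text
[ 0.43784485 -0.34514916  0.30292008] [-1.79975076e+02 -1.48690352e-01  1.06835397e+02] [ 0.40421129  0.43893904 -2.4819853 ]
[(13.5, 30, 114)] [(-67.4, 8, 2), (-50.8, 12, 6), (11.2, 32, 92)]
[(12.6, 38, 109)] [(-56.3, 36, 15), (11.9, 38, 101)]
[(14.3, 18, 129)] [(10.6, 30, 98)]
[(-52.5, 6, 58), (-46.0, 2, 3), (-34.4, 4, 11), (-23.7, 6, 32), (6.0, 6, 31), (18.1, 10, 119), (34.0, 8, 56), (52.0, 2, 1), (62.9, 4, 59)] [(-50.7, 6, 11), (-21.5, 10, 20), (11.9, 24, 59), (34.2, 6, 7), (62.0, 6, 8)]
```

View pics/j.png

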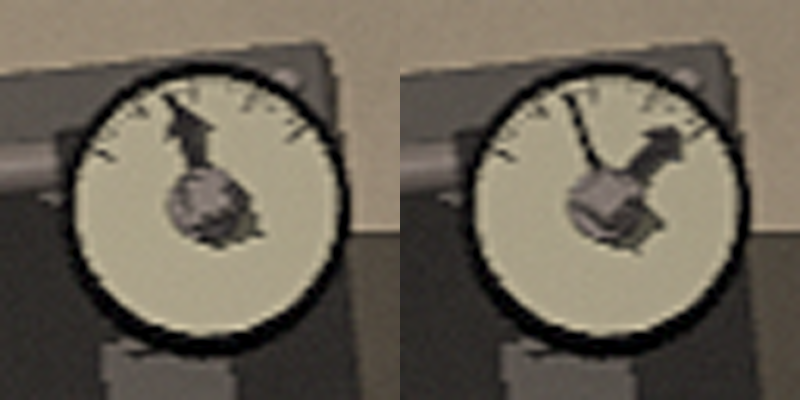

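```bash
cat >> h.py <<'E'
def edges(s,lo,hi,c=(0.6125,-0.2437),z=.170,thr=None):
    out=[]
    for r in np.arange(.021,.0361,.0015):
        t=np.arange(lo,hi,.25); th=np.radians(t)
        P=np.stack([c[0]+r*np.cos(th),c[1]+r*np.sin(th),0*th+z],-1); p=proj(s,P).astype(np.float32)
        g=cv2.remap(s["pixels"].mean(-1).astype(np.float32),p[:,:1],p[:,1:],cv2.INTER_LINEAR).ravel()
        d=t[g<thr]; out.append((round(r*1e3,1),d.min() if len(d) else np.nan,d.max() if len(d) else np.nan))
    return np.array(out)
E
python3 - <<'E'
from h import *
import pickle
s1=pickle.load(open("s1.pkl","rb"));s5=pickle.load(open("s5.pkl","rb"))
for c,dz in(((.6123,-.2438),"top"),):
    A=edges(s1[0],-75,-10,c,thr=120);B=edges(s5[0],-15,45,c,thr=120);D=edges(s1[0],5,35,c,thr=120)
w=(A[:,2]-A[:,1])/2
print(np.c_[A,B[:,1:],w,B[:,1]+w,D[:,1:].mean(1)].round(1))
print("limit0",np.nanmedian(A[:,1:].mean(1)),"limit now",np.nanmedian(B[:,1]+w),"drag",np.nanmedian(D[:,1:].mean(1)))
E
```

```text
[[ 21.  -58.  -30.   -1.8  26.   14.   12.2  18. ]
 [ 22.5 -57.2 -31.8  -1.8  24.5  12.8  11.   18.4]
 [ 24.  -56.2 -32.2  -1.5  23.   12.   10.5  18.5]
 [ 25.5 -56.8 -33.2  -5.2  27.8  11.8   6.5  18. ]
 [ 27.  -58.2 -26.8  -5.5  30.8  15.8  10.2  17.6]
 [ 28.5 -60.  -28.   -1.   28.8  16.   15.   17.9]
 [ 30.  -60.2 -30.5   2.8  26.8  14.9  17.6  18.2]
 [ 31.5 -56.8 -32.5   6.   22.8  12.1  18.1  18.1]
 [ 33.  -53.  -35.8   9.5  20.2   8.6  18.1  17.6]
 [ 34.5 -52.8 -38.2  11.   20.8   7.2  18.2  17.9]
 [ 36.  -53.5 -22.   14.   21.2  15.8  29.8  18. ]]
limit0 -44.375 limit now 15.0 drag 18.0
```

```bash
cat >> h.py <<'E'
def polar(s,c,z,lo,hi,r0=.020,r1=.037):
    R=np.arange(r0,r1,.0005); T=np.arange(lo,hi,.5); rr,tt=np.meshgrid(R,np.radians(T),indexing="ij")
    P=np.stack([c[0]+rr*np.cos(tt),c[1]+rr*np.sin(tt),0*rr+z],-1).reshape(-1,3); p=proj(s,P).astype(np.float32).reshape(rr.shape+(2,))
    return R,T,cv2.remap(s["pixels"].mean(-1).astype(np.float32),p[...,0],p[...,1],cv2.INTER_LINEAR)
def limit(s,sref,c,drag,lo=-35,hi=65,z=.170):
    R,T,g=polar(s,c,z,lo,hi); _,_,b=polar(sref,c,z,lo,hi); d=b-g; w=(np.clip(d-12,0,None)*R[:,None]).sum(0)
    x=(w*T).sum()/w.sum(); raw=x
    for _ in range(30):
        k=(abs(T-drag)>4.5)&(abs(2*x-T-drag)>4.5)&(abs(T-x)<28); x=(w*T*k).sum()/(w*k).sum()
    return round(raw,2),round(x,2)
E
python3 - <<'E'
from h import *
import pickle
S0=pickle.load(open("s0.pkl","rb"));s1=pickle.load(open("s1.pkl","rb"));s5=pickle.load(open("s5.pkl","rb"))
for n,a,b,z,c in(("top",s1[0],s5[0],S0["top"],(.6123,-.2438)),("scene",s1[2],s5[1],S0["scene"],(.6135,-.2439))):
    for zz in(.168,.172):
        print(n,zz,"limit vs drag-only bg",limit(b,a,c,17.5,z=zz),"old limit", limit(a,b,c,200,-95,0,z=zz),"drag",limit(a,z,c,300,5,30,z=zz),"drag0",limit(z,a,c,300,50,75,z=zz))
E
```

```text
top 0.168 limit vs drag-only bg (np.float64(10.32), np.float64(10.22)) old limit (np.float64(-43.83), np.float64(-43.83)) drag (np.float64(17.75), np.float64(17.75)) drag0 (np.float64(62.46), np.float64(62.46))
top 0.172 limit vs drag-only bg (np.float64(10.79), np.float64(10.23)) old limit (np.float64(-44.61), np.float64(-44.61)) drag (np.float64(18.33), np.float64(18.33)) drag0 (np.float64(63.62), np.float64(63.62))
scene 0.168 limit vs drag-only bg (np.float64(11.55), np.float64(10.7)) old limit (np.float64(-41.1), np.float64(-41.1)) drag (np.float64(17.58), np.float64(17.58)) drag0 (np.float64(62.26), np.float64(62.26))
scene 0.172 limit vs drag-only bg (np.float64(17.87), np.float64(16.83)) old limit (np.float64(-39.44), np.float64(-39.44)) drag (np.float64(24.67), np.float64(24.67)) drag0 (np.float64(65.72), np.float64(65.72))
```

>>> send_rows(steps=[{"hand": 0,"dx": 1.5,"dy": 1,"dz": 0,"roll": 0},{"hand": 0,"dx": 3,"dy": 2,"dz": 0,"roll": 0},{"hand": 0,"dx": 4.5,"dy": 3,"dz": 0,"roll": 0},{"hand": 0,"dx": 6,"dy": 3.7,"dz": 0,"roll": 0},{"hand": 0,"dx": 7.02,"dy": 4,"dz": 0,"roll": 0},{"hand": 0,"dx": 7.02,"dy": 4,"dz": -0.8,"roll": 0},{"hand": 0,"dx": 7.02,"dy": 4,"dz": -1.6,"roll": 0},{"hand": 0,"dx": 7.02,"dy": 4,"dz": -2,"roll": 0},{"hand": 0,"dx": 7.02,"dy": 4,"dz": -2,"roll": 0},{"hand": 0,"dx": 7.02,"dy": 4,"dz": -2,"roll": 0}])

```text
t: 17.6
ee_pos: [0.6147, -0.2451, 0.2548]
orientation: [180.0, 0.0, 107.0]
ft_force: [0.7, 0.2, -1.0]
finger_gap: 0.0124
```

```bash
python3 - <<'E'
from h import *
S=sense();print(S['ee_pos'],S["orientation"],S['ft_force'],S['wrist_torque'])
keycheck(snapshot("scene"),S)
E
```

```text
[ 0.61468583 -0.2451253   0.25479059] [1.79989037e+02 7.62584184e-03 1.06964190e+02] [ 0.71956738  0.21584572 -1.01158216] [ 0.00350282  0.02328385 -0.0063088 ]
bar a [-0.0513 -0.0202  0.0567  0.0574] z [0.01201426 0.02789175]
block 273 a [-0.016   0.0197] b [-0.0166  0.0169] z [-0.0482 -0.0182]
block 137 a [-0.0157  0.02  ] b [-0.0165  0.0171] z [-0.0399 -0.0223]
```

>>> send_rows(steps=[{"hand": 0,"dx": 0,"dy": 0,"dz": -0.3,"roll": 0},{"hand": 0,"dx": 0,"dy": 0,"dz": -0.55,"roll": 0},{"hand": 0,"dx": 0,"dy": 0,"dz": -0.8,"roll": 0},{"hand": 0,"dx": 0,"dy": 0,"dz": -1,"roll": 0},{"hand": 0,"dx": 0,"dy": 0,"dz": -1.2,"roll": 0},{"hand": 0,"dx": 0,"dy": 0,"dz": -1.2,"roll": 0}])

```text
t: 18.25
ee_pos: [0.6137, -0.2451, 0.2232]
orientation: [-179.9, -0.1, 106.9]
ft_force: [-0.3, 0.7, -1.4]
finger_gap: 0.0126
```

>>> send_rows(steps=[{"hand": 0,"dx": 0,"dy": 0,"dz": -0.15,"roll": 0},{"hand": 0,"dx": 0,"dy": 0,"dz": -0.24,"roll": 0},{"hand": 0,"dx": 0,"dy": 0,"dz": -0.24,"roll": 4},{"hand": 0,"dx": 0,"dy": 0,"dz": -0.24,"roll": 8},{"hand": 0,"dx": 0,"dy": 0,"dz": -0.24,"roll": 11},{"hand": 0,"dx": 0,"dy": 0,"dz": -0.24,"roll": 13},{"hand": 0,"dx": 0,"dy": 0,"dz": -0.24,"roll": 13},{"hand": 0,"dx": 0,"dy": 0,"dz": -0.24,"roll": 13}])

```text
t: 19.05
ee_pos: [0.6142, -0.2454, 0.2183]
orientation: [-180.0, -0.0, 119.9]
ft_force: [0.1, -0.5, -2.9]
finger_gap: 0.0124
```

```bash
python3 - <<'E'
from h import *
S=sense();print(S['ee_pos'],S["orientation"],S['ft_force'],S['wrist_torque'])
E
```

```text
[ 0.61415074 -0.24535344  0.21829958] [-1.79979671e+02 -1.15840090e-02  1.19895105e+02] [ 0.14176337 -0.51594557 -2.91937574] [-0.10869409  0.04559619 -0.0443398 ]
```

>>> send_rows(steps=[{"hand": 0,"dx": 0,"dy": 0,"dz": 0,"roll": -6},{"hand": 0,"dx": 0,"dy": 0,"dz": 0,"roll": -7},{"hand": 0,"dx": 0,"dy": 0,"dz": 0.3,"roll": -7},{"hand": 0,"dx": 0,"dy": 0,"dz": 0.6,"roll": -7},{"hand": 0,"dx": 0,"dy": 0,"dz": 1,"roll": -7},{"hand": 0,"dx": 0,"dy": 0,"dz": 2,"roll": -7},{"hand": 0,"dx": 0,"dy": 0,"dz": 3.5,"roll": -7},{"hand": 0,"dx": -1.5,"dy": -1,"dz": 3.5,"roll": -7},{"hand": 0,"dx": -3,"dy": -2,"dz": 3.5,"roll": -7},{"hand": 0,"dx": -4.6,"dy": -3,"dz": 3.5,"roll": -7},{"hand": 0,"dx": -6,"dy": -4,"dz": 3.5,"roll": -7},{"hand": 0,"dx": -7,"dy": -4,"dz": 3.5,"roll": -7}])

```text
t: 20.25
ee_pos: [0.4371, -0.3479, 0.3074]
orientation: [-180.0, 0.2, 112.8]
ft_force: [0.3, 0.4, -0.8]
finger_gap: 0.0121
```

```bash
python3 - <<'E'
from h import *
import pickle
S=sense();print(S['ee_pos'],S["orientation"],S['ft_force'])
s=snapshot('top');sc=snapshot("scene");pickle.dump((s,sc),open("s6.pkl","wb"))
s1=pickle.load(open("s1.pkl","rb"))
for n,a,b,c in(("top",s1[0],s,(.6123,-.2438)),("scene",s1[2],sc,(.6135,-.2439))):
    print(n,"limit",limit(b,a,c,17.7,-25,60,z=.168),limit(b,a,c,17.7,-25,60,z=.17))
D=edges(s,-25,60,(.6123,-.2438),thr=120);print(np.c_[D,D[:,1:].mean(1)].round(1))
u,v=proj(s,[.6125,-.244,.17])[0]; a=s["pixels"][int(v)-32:int(v)+32,int(u)-32:int(u)+32,::-1]
cv2.imwrite("pics/k.png",cv2.resize(a,(480,480),interpolation=cv2.INTER_CUBIC))
E
```

```text
[ 0.43708669 -0.34788224  0.30740149] [-1.79970925e+02  1.55648119e-01  1.12791511e+02] [ 0.33091491  0.35508005 -0.81372283]
top limit (np.float64(20.84), np.float64(15.97)) (np.float64(21.2), np.float64(23.78))
scene limit (np.float64(17.73), np.float64(17.28)) (np.float64(20.91), np.float64(21.57))
[[ 21.    5.8  32.   18.9]
 [ 22.5   9.   30.2  19.6]
 [ 24.    8.5  30.8  19.6]
 [ 25.5   7.8  34.   20.9]
 [ 27.    7.   35.8  21.4]
 [ 28.5   4.2  33.8  19. ]
 [ 30.    8.2  31.8  20. ]
 [ 31.5  12.5  29.2  20.9]
 [ 33.   13.8  25.2  19.5]
 [ 34.5  14.8  23.   18.9]
 [ 36.  -24.   22.   -1. ]]
```

View pics/k.png

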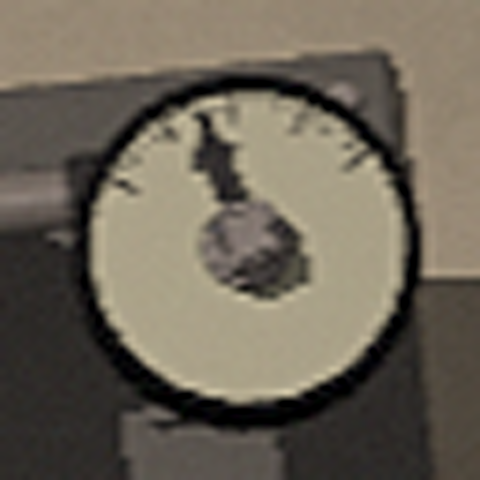

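```bash
python3 - <<'E'
from h import *
import pickle
S0=pickle.load(open("s0.pkl","rb"));s1=pickle.load(open("s1.pkl","rb"));s6=pickle.load(open("s6.pkl","rb"))
extra=[snapshot("top") for _ in range(3)]
c=(.6123,-.2438)
def cen(s,bg,lo,hi,z,r0,r1):
    R,T,g=polar(s,c,z,lo,hi,r0,r1);_,_,b=polar(bg,c,z,lo,hi,r0,r1); w=(np.clip(b-g-15,0,None)*R[:,None]).sum(0); return round((w*T).sum()/w.sum(),2)
for z in(.168,.171):
  for r in((.02,.026),(.026,.032),(.031,.037),(.02,.037)):
    print(z,r,"drag",cen(s1[0],S0["top"],0,36,z,*r),"now",cen(s6[0],S0["top"],-12,50,z,*r),[cen(e,S0["top"],-12,50,z,*r) for e in extra])
E
```

```text
0.168 (0.02, 0.026) drag 17.83 now 18.93 [np.float64(19.02), np.float64(18.95), np.float64(18.91)]
0.168 (0.026, 0.032) drag 17.75 now 19.9 [np.float64(19.91), np.float64(19.86), np.float64(19.84)]
0.168 (0.031, 0.037) drag 17.69 now 19.32 [np.float64(19.29), np.float64(19.31), np.float64(19.32)]
0.168 (0.02, 0.037) drag 17.75 now 19.42 [np.float64(19.45), np.float64(19.41), np.float64(19.39)]
0.171 (0.02, 0.026) drag 18.36 now 19.72 [np.float64(19.82), np.float64(19.76), np.float64(19.71)]
0.171 (0.026, 0.032) drag 18.15 now 20.27 [np.float64(20.27), np.float64(20.21), np.float64(20.21)]
0.171 (0.031, 0.037) drag 18.02 now 19.46 [np.float64(19.43), np.float64(19.45), np.float64(19.46)]
0.171 (0.02, 0.037) drag 18.19 now 19.91 [np.float64(19.95), np.float64(19.9), np.float64(19.88)]
```

>>> send_rows(steps=[{"hand": 0,"dx": 0,"dy": 0.2,"dz": -1.8,"roll": 0},{"hand": 0,"dx": 0,"dy": 0.3,"dz": -3.6,"roll": 0},{"hand": 0,"dx": 0,"dy": 0.3,"dz": -5.4,"roll": 0},{"hand": 0,"dx": 0,"dy": 0.3,"dz": -7.2,"roll": 0},{"hand": 0,"dx": 0,"dy": 0.3,"dz": -8.6,"roll": 0},{"hand": 0,"dx": 0,"dy": 0.3,"dz": -9.6,"roll": 0},{"hand": 0,"dx": 0,"dy": 0.3,"dz": -10.1,"roll": 0},{"hand": 0,"dx": 0,"dy": 0.3,"dz": -10.1,"roll": 0},{"hand": 0,"dx": 0,"dy": 0.3,"dz": -10.1,"roll": 0}])

```text
t: 21.4
ee_pos: [0.4406, -0.3384, 0.0548]
orientation: [180.0, 0.1, 113.0]
ft_force: [0.6, 0.1, -0.3]
finger_gap: 0.0124
```

```bash
python3 - <<'E'
from h import *
S=sense();print(S['ee_pos'],S["orientation"],S['ft_force'],S['wrist_torque'])
E
```

```text
[ 0.44056069 -0.33844337  0.05477511] [1.79953854e+02 1.19610376e-01 1.12988377e+02] [ 0.5805708   0.13529563 -0.34500523] [ 0.05369376 -0.02704543 -0.0244074 ]
```

>>> send_rows(steps=[{"hand": 0,"dx": 0,"dy": 0,"dz": -0.1,"roll": 0},{"hand": 0,"dx": 0,"dy": 0,"dz": -0.2,"roll": 0},{"hand": 0,"dx": 0,"dy": 0,"dz": -0.27,"roll": 0},{"hand": 0,"dx": 0,"dy": 0,"dz": -0.27,"roll": 0},{"hand": 0,"dx": 0,"dy": 0,"dz": -0.27,"roll": 0}])

```text
t: 21.9
ee_pos: [0.4393, -0.3379, 0.047]
orientation: [180.0, 0.0, 112.9]
ft_force: [-0.2, -0.4, -1.5]
finger_gap: 0.012
```

```bash
python3 - <<'E'
from h import *
S=sense();print(S['ee_pos'],S["orientation"],S['ft_force'],S['wrist_torque'])
E
```

```text
[ 0.43926436 -0.33791365  0.04695065] [1.79996068e+02 1.36427914e-02 1.12931422e+02] [-0.19651803 -0.39530988 -1.47482226] [0.02477387 0.0215688  0.02125199]
```

>>> send_rows(steps=[{"hand": 0,"dx": 0,"dy": 0,"dz": -0.05,"roll": 0},{"hand": 0,"dx": 0,"dy": 0,"dz": -0.07,"roll": 0},{"hand": 0,"dx": 0,"dy": 0,"dz": -0.07,"roll": 0}])

```text
t: 22.2
ee_pos: [0.4397, -0.3382, 0.0467]
orientation: [180.0, 0.0, 112.9]
ft_force: [-1.8, 2.5, 6.2]
finger_gap: 0.0118
```

```bash
python3 - <<'E'
from h import *
S=sense();print(S['ee_pos'],S["orientation"],S['ft_force'],S['wrist_torque'])
E
```

```text
[ 0.43967539 -0.3381537   0.04673775] [1.79999132e+02 2.61026533e-04 1.12939167e+02] [-1.78742388  2.49747149  6.24174484] [ 0.40764441  0.46561492 -0.06927727]
```

Contact. Ease back slightly, open gently, lift, and retreat.

>>> send_rows(steps=[{"hand": 0,"dx": 0,"dy": 0,"dz": 0.03,"roll": 0},{"hand": 6,"dx": 0,"dy": 0,"dz": 0.03,"roll": 0},{"hand": 20,"dx": 0,"dy": 0,"dz": 0.03,"roll": 0},{"hand": 40,"dx": 0,"dy": 0,"dz": 0.03,"roll": 0},{"hand": 50,"dx": 0,"dy": 0,"dz": 0.03,"roll": 0},{"hand": 50,"dx": 0,"dy": 0,"dz": 0.03,"roll": 0},{"hand": 50,"dx": 0,"dy": 0,"dz": 0.6,"roll": 0},{"hand": 50,"dx": 0,"dy": 0,"dz": 2,"roll": 0},{"hand": 50,"dx": 0,"dy": 0,"dz": 4,"roll": 0},{"hand": 50,"dx": 0,"dy": 0,"dz": 6,"roll": 0},{"hand": 50,"dx": 0,"dy": 0,"dz": 7,"roll": 0},{"hand": 50,"dx": 0,"dy": 0,"dz": 7,"roll": 0}])

```text
t: 23.4
ee_pos: [0.4414, -0.3401, 0.2274]
orientation: [179.8, 0.7, 112.9]
ft_force: [1.0, -0.0, 0.3]
finger_gap: 0.0429
```

```bash
python3 - <<'E'
from h import *
S=sense();print(S['ee_pos'],S['ft_force'],S["finger_gap"])
s=snapshot("scene"); P=cloud(s); z=P[...,2]; br=s["pixels"].max(-1)
box=lambda x0,x1,y0,y1:(P[...,0]>x0)&(P[...,0]<x1)&(P[...,1]>y0)&(P[...,1]<y1)
m=comp((z>.055)&(z<.09)&box(.34,.52,-.44,-.27)); print("key",m.sum(),fitpair(P[m][:,:2]),np.percentile(P[m][:,2],[2,50,98]))
m=comp((z>.2)&(z<.245)&(br<60)&box(.4,.54,-.25,0)); print("handle",fitpair(P[m][:,:2]),np.percentile(P[m][:,2],[50,98]))
save(s,"z.png",(150,130,400,330),3)
E
```

```text
[ 0.44141635 -0.34012432  0.22738708] [ 1.00136973 -0.03642094  0.25363633] 0.042919181615056444
key 302 (array([ 0.4394, -0.3361]), array([0.0158, 0.113 ]), np.float32(-67.1)) [0.06074062 0.06868843 0.07326999]
handle (array([ 0.4893, -0.1064]), array([0.0217, 0.0995]), np.float32(-83.3)) [0.22928447 0.23303585]
```

```bash
python3 -c "
from station import *
print(job_done())"
```

```text
the job is handed in; nothing more can be done
None
```

The job is done and handed in at about 23.5 s of the 61 s allowed. The limit hand came out slightly past the drag hand rather than exactly over it.

- **Lever:** I pressed it until the resistance jumped from about 2.5 N and firmed up, and stopped at about 9.5 N. On letting go it came back all the way: the handle's height in the last check matches the start. The drag hand moved 45° (about 0.79 rad) and stayed there.
- **Limit hand:** It took two turns of the key. The first left the hand about 7° short of the drag hand.
    - **After the second turn:** The top camera put it about 1.7° (0.03 rad, a third of a division) past the drag hand. The scene camera showed no offset.
    - **Left as it is:** Correcting it could have made it worse, because the key's play makes the turn uncertain by more than that.
- **Key:** I lifted it off and stood it on the bench at about (0.44, -0.34), roughly 7 cm from the base plate. By depth measurement the crossbar is level, at its standing height.
- **Check that failed:** The last picture could not be viewed because I had reached the 12-picture limit, so the final key and lever checks rest on depth data alone. I did not re-measure the dial after setting the key down.

The gripper was open, about 0.18 m above the key, and touching nothing at hand-in.

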